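# Clear the clamping jig and hold its spring jaw open

### The job

The jig is needed for the next board: lift the handled canister off its bed and set it down upright on the open bench, clear of the jig, without dropping it or disturbing the plane, hammer, offcut and jar. Then take the jaw's crossbar handle and pull the spring-return jaw out until its steel pointer stands opposite the pointed index on the side rail, and keep holding it there: the program finishes with the gripper still holding the jaw at the mark, because the spring closes it when let go.

Things in the scene. Friction and masses are not known exactly. Their poses are not given: they have to be found in the camera images.
- jig: Clamping jig fixed to the bench. Plywood bed 30 mm thick, x -170 to +130, y -100 to +100 mm about its origin (at bench height). The -x end is nearer the robot. On it: fixed fence x 100 to 130 mm and spring block x -170 to -150 mm (tops 70 mm above the bench), sliding jaw between, index rail on the +y edge (y 83 to 99 mm). The jaw is pulled out towards the jig's -x.
- jaw_slide (a joint): Pull-out travel of the jaw in m: 0 = home (sprung closed), grows towards the jig's -x, end stop 0.080. Spring about 6 N at home plus 1 N per 10 mm; it springs back when let go.
- jaw: Sliding jaw: wooden block 40 (x) x 120 (y) mm, from the bed to 65 mm above the bench, with a crossbar handle on top: dark wooden bar 16 (x) x 80 (y) x 16 (height) mm along the jig's y, centre 94 mm above the bench, on two 10 mm steel posts at y = +-33 mm, 21 mm free under the bar. Origin at bed height (z = 30 mm) under the block's centre, at jig x = -30 mm when home; axes as the jig's.
- handle_grip (a point): Centre of the handle's crossbar (94 mm above the bench): pinch it here from above with the fingers closing along the jig's x axis. When the jaw is home it is at jig x = -30, y = 0 mm. With the canister on the bed there is little room on the +x side.
- jaw_pointer (a point): Tip of the small flat steel point on the jaw's +y side, 59 mm above the bench; when home at jig x = -30, y = +71 mm. Moves with the jaw.
- mark: The index: small steel block, 18 mm square, fixed on the side rail, with a flat point towards the jaw. Origin at the tip of the point, 59 mm above the bench; axes as the jig's. It stands at 30 to 60 mm of jaw travel; the jaw is at the mark when both tips have the same x along the jig (they pass 2 mm apart).
- canister: Closed metal canister, 77 mm diameter, 80 mm high, 0.3 to 0.65 kg, at first on the jig's bed between jaw and fence. Origin: centre of its underside, z up. Over the lid a rigid handle: wooden bar 16 (x) x 70 (y) x 16 mm along its y axis, centred 130 mm above the underside, on two thin uprights at y = +-32 mm.
- canister_grip (a point): Centre of the canister's handle bar, 130 mm above its underside; pinch it from above with the fingers closing along the canister's x axis.
- plane: Wooden hand plane, 240 (x) x 60 (y) mm, about 130 mm high; origin under its centre. Leave alone.
- hammer: Hammer lying along its x axis, 260 mm long, head 90 mm wide at +x; origin at bench height midway along it. Leave alone.
- offcut: Wooden offcut 55 x 140 x 45 mm; origin under its centre. Leave alone.
- jar: Closed glass jar, 68 mm diameter, 85 mm high; origin under its centre. Leave alone.
Things that resemble listed ones, but are neither listed nor needed, are in the scene too. Of the things that look like the canister, the largest one is meant.

How it is judged (in metres and radians):
On the way, in this order (a step that is already met when the one before it is completed fails the run):
1. the canister stands upright and released on the bench, clear of the jig (height (world z) of canister between -0.006 and 0.006 m and angle between canister's own z axis and vertical below 0.1 rad and linear speed of canister below 0.03 m/s and contact force between canister and jig below 0.3 N and contact force between the fingers and canister below 0.2 N), for 0.2 s.
2. the jaw is pulled to the mark by the fingers (x of jaw_pointer in the frame of mark between -0.005 and 0.005 m and contact force between the fingers and jaw above 3 N), for 0.3 s.
At the end, for the whole second after the job is handed in: The fingers hold the jaw's handle (contact over 3 N) with the jaw's pointer within 5 mm of the index along the slide and at rest, while the canister stands upright (within 0.1 rad) and still on the bench, released and not touching the jig (all of step 1 and all of step 2 and velocity of joint jaw_slide between -0.02 and 0.02 m/s); the arm keeps its last pose, push and grip.
It fails at once if the plane, hammer, offcut or jar is moved more than 30 mm (distance of any of plane, hammer, offcut, jar from where it was at the start of the episode above 0.03 m).
It fails at once if the canister is tipped over by more than 0.7 rad (angle between canister's own z axis and vertical above 0.7 rad).
It fails at once if the canister is dropped from a height (height (world z) of canister above 0.06 m and contact force between the fingers and canister below 0.05 N and linear speed of canister above 0.4 m/s).
It also fails if it takes over 45 s, if anything falls off the work surface, if the arm or the gripper's body presses on something with over 40 N, if the wrist force passes 120 N, or if a joint passes its speed limit or range.

### The arm

A 6-joint arm with a two-finger parallel gripper is mounted at the origin on the work surface. World frame = base frame: x ahead of the robot, y to its left, z up, the work surface at z = 0. Lengths are in mm, angles in degrees, forces in N, time in s.
With the tool pointing down it reaches from about 300 to 750 mm from the base axis. Payload 8.5 kg.
Tool frame: the origin (TCP) lies on the front face of the gripper's body, between the roots of the fingers; the fingertips stand 64 mm ahead of it and the grasp point (between the pads) lies 45 mm ahead of it; z points along the fingers, y is the line along which they close (so a half turn about z gives the same grasp; the last joint's range is limited). The gripper opens to 88 mm and grips with 3 to 60 N. Pads are 18 mm wide; open, the fingers measure 123 mm over their backs; the gripper's body (75 mm by 187 mm) begins 45 mm behind the grasp point.
Start: joints at [54.987, 21.807, 74.336, -0, 83.858, -12.336], TCP at [212.041, 507.464, 302.748] pointing down, gripper open.
Joint ranges: [-178.18, 178.18], [-50.72, 133.34], [12.68, 142.11], [-81.47, 261.47], [9.98, 163.14], [-165.26, 165.26]. Speed limits (degrees/s): [136.94, 136.94, 180, 180, 180, 180].

### API

Orientations are given as [roll, pitch, yaw] about the fixed x, y, z axes, in that order (R = Rz(yaw) Ry(pitch) Rx(roll)).
In Python, from rig import get_state, optics, manip gives the robot as it stands.
- The arm moves only by the shell command python3 -m jog, which reads ROWS from standard input. ROWS is a JSON list of rows, 1 to 10 of them, each an object with the fields jaw (the opening from 0.0 (shut) to 1.0 (fully open)), sx, sy, sz (the shift in shares of the most that a row can go, 1 being 62.5 mm), rz (a turn about the tool's z in shares of 60 degrees (1.0 is 60 degrees)); a field left out counts as zero (the opening has to be given); each row shifts and turns the commanded pose from where the row before left it, along the tool's axes as they then stand; what a row does not reach is not made up. A row lasts 1/8 s, in which the tool goes at most 62.5 mm and 10.7 degrees, less where a joint would pass 70% of its speed; a pose out of reach is approached as far as the arm can. The fingers move at their own pace and stop on an object; the grip force is fixed at half the most. Time passes only in rows, so rows that do not move let the fingers close. It prints the time, the measured TCP pose, the force, the opening and the grip force at its end. A shift or turn number past 1, either way, is cut back to 1. Input that does not fit is refused with a message, and nothing moves.
- get_state(): the state, without advancing time (a new reading comes with each control period).
- optics.capture(name): name is "scene" or "side" or "wrist"; returns a dict with "pixels" (384x512x3 uint8, red, green, blue), "fovy" (degrees; the focal length in pixels is half the picture's height over the tangent of half this angle, whatever the lens; pixels are square), "cx", "cy" (the principal point, pixels), "T" (4x4, takes a point from camera to world coordinates). Camera axes: x right, y down, z forward; pixel columns grow to the right and rows downward; lengths in mm; the calibration is good to about 2 mm. A picture is of the moment at which its call begins. There is no depth.
- manip.hand_in(): hands the job in; it is judged then, once.
The state is a dict: "time_s": time; "qpos": joint angles; "joint_velocities": joint speeds; "effort": joint torques, N m; "tool_pos": TCP position; "tool_rot": TCP orientation; "wrist_force": force on the tool from outside, world axes, zero at the start; "moment": the same for the moment, N m; "width": opening from 0.0 (shut) to 1.0 (fully open); "finger_force": force on a finger pad.
Only numpy, scipy, OpenCV 4.12 (cv2) and the standard library are available. Lean on these libraries where they do the work, as an engineer would, in place of code of your own. Each camera call takes 0.05 s, during which the arm holds its last target. There are 200 camera calls.

## Working session

There is one attempt and no reset: what is moved stays moved. The work goes in short steps, Python scripts to look and compute and a shell command to move; the robot and the scene stay as the last step left them, time stands still between calls to the robot, and variables do not carry over. Pictures are saved under pics/ and viewed, at most 10 in all, crops included, and the job is handed in when it is done.

```bash
mkdir -p pics; ls
cat > h.py <<'E'
import numpy as np, cv2
from rig import get_state, optics, manip
def cap(n,fn=None):
    c=optics.capture(n)
    if fn: cv2.imwrite('pics/'+fn,cv2.cvtColor(c['pixels'],cv2.COLOR_RGB2BGR))
    return c
def ray(c,u,v):
    f=192/np.tan(np.radians(c['fovy']/2)); T=np.array(c['T'])
    d=T[:3,:3]@np.array([(u-c['cx'])/f,(v-c['cy'])/f,1]); return T[:3,3],d/np.linalg.norm(d)
def onz(c,u,v,z):
    o,d=ray(c,u,v); return o+d*(z-o[2])/d[2]
def proj(c,p):
    f=192/np.tan(np.radians(c['fovy']/2)); T=np.array(c['T'])
    q=T[:3,:3].T@(np.array(p)-T[:3,3]); return [c['cx']+f*q[0]/q[2],c['cy']+f*q[1]/q[2]]
def two(c1,p1,c2,p2):
    o1,d1=ray(c1,*p1);o2,d2=ray(c2,*p2)
    s=np.linalg.lstsq(np.c_[d1,-d2],o2-o1,rcond=None)[0]; a=o1+s[0]*d1;b=o2+s[1]*d2
    return (a+b)/2,np.linalg.norm(a-b)
E
python3 - <<'E'
from h import *
for n in ('scene','side','wrist'):
    c=cap(n,n+'0.png'); print(n,c['fovy'],c['cx'],c['cy'],np.round(c['T'],3).tolist())
a=[cv2.imread(f'pics/{n}0.png') for n in('scene','side','wrist')]
print(get_state())
E
```

```text
pics
scene 44.88240656710947 255.0268121241052 191.92771146558906 [[0.343, 0.627, -0.699, 1483.582], [0.939, -0.225, 0.259, -339.593], [0.005, -0.746, -0.666, 1004.719], [0.0, 0.0, 0.0, 1.0]]
side 42.71120517855469 258.43901403205354 188.89074784475662 [[-0.812, -0.352, 0.466, -236.609], [-0.584, 0.466, -0.665, 1139.97], [0.017, -0.812, -0.584, 1112.5], [0.0, 0.0, 0.0, 1.0]]
wrist 60.75587638316089 250.7186293133712 188.0583531414172 [[0.385, 0.883, 0.268, 142.836], [0.923, -0.368, -0.114, 535.093], [-0.002, 0.291, -0.957, 384.192], [0.0, 0.0, 0.0, 1.0]]
{'time_s': 0.15, 'qpos': array([ 5.49889651e+01,  2.18338964e+01,  7.43712194e+01,  1.57683463e-03,
        8.38569505e+01, -1.23376955e+01]), 'joint_velocities': array([-0.0519019 , -0.17311817, -0.1572165 , -0.00163393,  0.07151293,
       -0.03320901]), 'effort': array([ 1.66457383e-03, -4.38078010e+01, -2.24616712e+01,  7.13264477e-02,
        3.43446876e-02, -1.02684814e-04]), 'tool_pos': array([211.94939849, 507.37861251, 302.28388969]), 'tool_rot': array([-1.79939702e+02, -1.47932677e-02,  1.57326483e+02]), 'wrist_force': array([0.49119056, 0.17262991, 0.21112687]), 'moment': array([ 0.00950079,  0.02620684, -0.01927076]), 'finger_force': 0.0, 'width': 0.9993813272887312}
```

View pics/scene0.png

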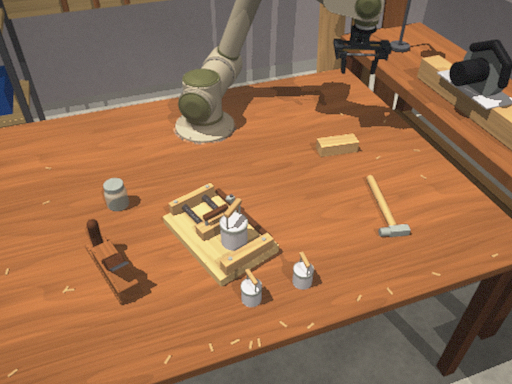

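View pics/side0.png

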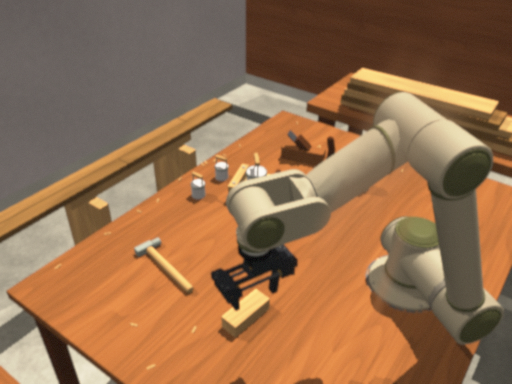

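The scene picture shows the jig around (220,235) with the large canister on it at (234,230). The decoys are at (251,290) and (303,272), the jar at (116,195), the plane at (110,260), the hammer at (385,205) and the offcut at (337,145). The side view of the jig is blocked by the arm.

Run:
```python
from h import *
c=cap('scene'); 
for n,u,v,z in [('L',164,221,30),('bot',219,277,30),('R',277,243,30),('can base',234,246,30),('bar',233,208,160),('jar',116,207,0),('offcut',337,152,0),('ham head',396,231,0),('hamtail',369,178,0),('d1',251,303,0),('d2',303,285,0),('free',310,205,0)]: print(n,onz(c,u,v,z).round())
i=cv2.imread('pics/scene0.png')[170:315,150:330]
cv2.imwrite('pics/crop0.png',cv2.resize(i,None,fx=4,fy=4,interpolation=cv2.INTER_CUBIC))
```

```text
L [ 490. -256.   30.]
bot [ 741. -163.   30.]
R [683.  24.  30.]
can base [652. -93.  30.]
bar [636. -87. 160.]
jar [ 348. -381.    0.]
offcut [325. 403.   0.]
ham head [734. 387.   0.]
hamtail [492. 437.   0.]
d1 [ 826. -104.    0.]
d2 [819.  44.   0.]
free [545. 194.   0.]
```

View pics/crop0.png

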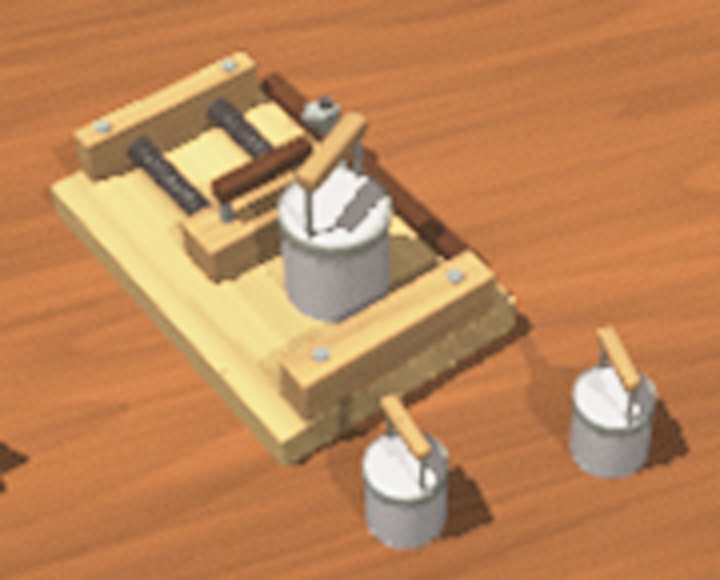

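The crop shows the fence's near edge, the jaw with its dark handle at about (260,168), the index at (322,110), and the canister bar running from (300,185) to (360,120). In the full image the bar's centre is about (233,208). The jig's yaw is about 20° and the canister is around (636,-87). Next I go above it for a wrist view.

The manual's scale: shifts go in shares of 62.5 mm and turns go in shares of 60 degrees. Converting my numbers, -58 mm is -0.928, 15 mm is 0.24, 9.4 degrees / 60 = 0.1567.

```bash
echo '[{"jaw":1,"sz":-0.128,"rz":0.1567},{"jaw":1,"sz":-0.128,"rz":0.1567},{"jaw":1,"sz":-0.128,"rz":0.1567},{"jaw":1,"sz":-0.128,"rz":0.1567},{"jaw":1,"sz":-0.128,"rz":0.1567},{"jaw":1,"sx":-0.928,"sy":0.24},{"jaw":1,"sx":-0.928,"sy":0.24},{"jaw":1,"sx":-0.928,"sy":0.24},{"jaw":1,"sx":-0.928,"sy":0.24},{"jaw":1,"sx":-0.928,"sy":0.24}]' | python3 -m jog | tail -3; echo '[{"jaw":1,"sx":-0.928,"sy":0.24},{"jaw":1,"sx":-0.928,"sy":0.24},{"jaw":1,"sx":-0.928,"sy":0.24},{"jaw":1,"sx":-0.928,"sy":0.24},{"jaw":1,"sx":-0.928,"sy":0.24},{"jaw":1,"sx":-0.928,"sy":0.24},{"jaw":1,"sx":-0.928,"sy":0.24},{"jaw":1},{"jaw":1}]' | python3 -m jog | tail -3
python3 - <<'E'
from h import *
c=cap('wrist','w1.png'); print(get_state()['tool_pos'],get_state()['tool_rot'])
E
```

```text
wrist_force: [-0.4, 1.0, -0.8]
width: 1.001
finger_force: 0.0
wrist_force: [-1.0, 0.0, 0.7]
width: 1.0
finger_force: 0.0
[622.14867377 -81.74598528 342.88261383] [-1.79992488e+02 -1.94891694e-02  1.10373240e+02]
```

View pics/w1.png

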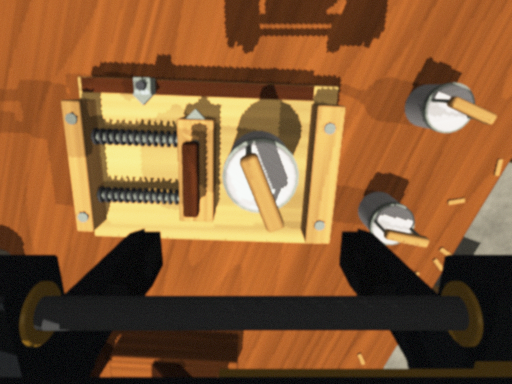

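The wrist view shows the index tip at about (145,103) and the jaw pointer tip at about (195,111). The jaw handle is at about (191,180), and the canister bar runs from (247,157) to (276,228). The decoys are at (440,110) and (390,220).

Run:
```python
from h import *
c=cap('wrist'); im=c['pixels']; hsv=cv2.cvtColor(im,cv2.COLOR_RGB2HSV)
for p in [(262,195),(250,165),(191,180),(240,200),(205,180),(195,115),(205,120),(145,97),(160,110)]: print(p,im[p[1],p[0]],hsv[p[1],p[0]])
def rect(mask,box):
    m=np.zeros(mask.shape,np.uint8); x0,y0,x1,y1=box; m[y0:y1,x0:x1]=mask[y0:y1,x0:x1]*255
    ct=max(cv2.findContours(m,0,1)[0],key=cv2.contourArea); return cv2.minAreaRect(ct),cv2.contourArea(ct)
H,S,V=[hsv[...,i].astype(int) for i in range(3)]
r,a=rect((S>70)&(H>5)&(H<25)&(V>90),(235,150,285,232)); print('canbar',r,a)
b=cv2.boxPoints(r); P=np.array([onz(c,*q,168) for q in b]); print(P.round(1).tolist(), P.mean(0))
r,a=rect((V<110)&(S>90),(178,130,206,222)); print('jawbar',r,a)
b=cv2.boxPoints(r); P=np.array([onz(c,*q,102) for q in b]); print(P.round(1).tolist(), P.mean(0))
print('mark',onz(c,145,103,59),'ptr',onz(c,195,110,59))
for n,u,v,z in [('sb top l',63,101,70),('sb bl',79,231,70),('fe tr',345,107,70),('fe br',330,243,70),('d1',440,110,80),('d2',393,220,80)]: print(n,onz(c,u,v,z).round(1))
i=im[60:260,50:350]; cv2.imwrite('pics/w1c.png',cv2.cvtColor(cv2.resize(im[80:240,125:305],None,fx=4,fy=4,interpolation=cv2.INTER_CUBIC),cv2.COLOR_RGB2BGR))
```

```text
(262, 195) [235 183 100] [ 18 147 235]
(250, 165) [232 180 101] [ 18 144 232]
(191, 180) [109  54  28] [ 10 189 109]
(240, 200) [245 242 240] [ 12   5 245]
(205, 180) [85 60 34] [ 15 153  85]
(195, 115) [197 203 185] [ 40  23 203]
(205, 120) [172 128  77] [ 16 141 172]
(145, 97) [192 199 180] [ 41  24 199]
(160, 110) [248 232 142] [ 25 109 248]
canbar ((259.5, 193.0), (76.0, 49.0), 90.0) 2023.5
[[602.2, -64.7, 168.0], [638.7, -51.1, 168.0], [663.5, -112.1, 168.0], [624.2, -126.7, 168.0]] [632.13530056 -88.67231444 168.        ]
jawbar ((194.0, 173.0), (84.0, 22.0), 90.0) 1441.5
[[548.0, -73.4, 102.0], [568.2, -65.9, 102.0], [595.5, -149.8, 102.0], [573.7, -157.9, 102.0]] [ 571.33273411 -111.72733664  102.        ]
mark [494.204201   -66.97271152  59.        ] ptr [547.16581537 -55.16815043  59.        ]
sb top l [416.2 -93.3  70. ]
sb bl [ 462.3 -234.5   70. ]
fe tr [695.8   4.1  70. ]
fe br [ 746.4 -145.5   70. ]
d1 [785.6  34.8  80. ]
d2 [797.2 -90.6  80. ]
```

View pics/w1c.png

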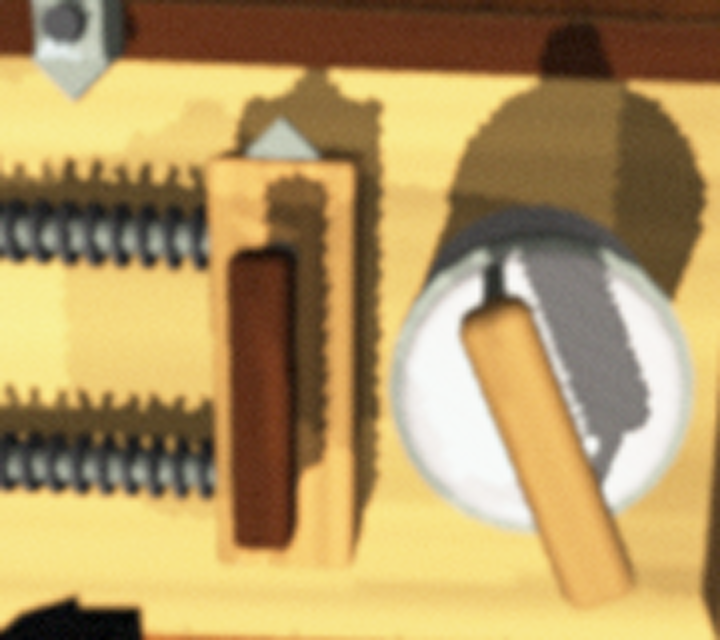

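The crop gives, in full-image pixels, mark tip (143.5,104.5), pointer tip (195.3,109.5), jaw bar centre (190.5,179.5), and canister bar end centres (249.3,157.5) and (275.3,228).

Run:
```python
from h import *
c=cap('wrist')
st=get_state(); p=st['tool_pos']; yaw=np.radians(st['tool_rot'][2])
tx=np.array([np.cos(yaw),np.sin(yaw)]); ty=np.array([np.sin(yaw),-np.cos(yaw)])
L=lambda a:(np.array(a)/4+[125,80]).tolist()
def P(a,z): return onz(c,*L(a),z)
m=P((74,98),59); q=P((281,118),59); j=P((262,399),102)
a=P((497,310),168); b=P((601,592),168)
cy=np.degrees(np.arctan2(*(a-b)[:2][::-1])); print('bar len',np.linalg.norm(a-b),'bar dir',cy,'centre',(a+b)/2)
e1=P((263,251),102);e2=P((262,548),102); print('jawbar len',np.linalg.norm(e1-e2),'dir-90',np.degrees(np.arctan2(*(e1-e2)[:2][::-1]))-90,'c',j)
for y in (18.5,19.5): 
    u=np.array([np.cos(np.radians(y)),np.sin(np.radians(y))]); print('travel',(q-m)[:2]@u, 'lat',(q-m)[:2]@[-u[1],u[0]])
s=np.array
lid=P((543,365),110); print('lid',lid)
d=((a+b)/2-p)[:2]; print('tool yaw',np.degrees(yaw),'d tool xy',d@tx,d@ty)
```

```text
bar len 64.98430275327757 bar dir 130.28251141309136 centre [634.51176139 -87.2493486  168.        ]
jawbar len 79.1118346815027 dir-90 17.15518230891098 c [ 569.63778065 -118.03943759  102.        ]
travel 56.0053741325315 lat -3.4162254984227025
travel 55.9372228869031 lat -4.393133742765493
lid [632.90479811 -82.79545836 110.        ]
tool yaw 110.4087337086083 d tool xy -9.797196996087948 9.610701227683371
```

To row units: 40 mm is 0.64, 30 mm is 0.48, -10 degrees / 60 = -0.1667.

```bash
echo '[{"jaw":1,"sx":-0.16,"sy":0.16},{"jaw":1,"rz":-0.1667},{"jaw":1,"rz":-0.1667},{"jaw":1,"sz":0.64},{"jaw":1,"sz":0.48},{"jaw":1,"sz":0.24},{"jaw":1},{"jaw":1}]' | python3 -m jog
python3 - <<'E'
from h import *
c=cap('wrist','w2.png'); s=get_state(); print(s['tool_pos'],s['tool_rot'])
E
```

```text
time_s: 3.72
tool_pos: [635.7, -88.5, 259.3]
tool_rot: [179.9, 0.1, 130.3]
wrist_force: [-0.1, -0.0, 0.3]
width: 0.999
finger_force: 0.0
[635.71379093 -88.5615058  259.2310383 ] [1.79924476e+02 1.23512115e-01 1.30333077e+02]
```

View pics/w2.png

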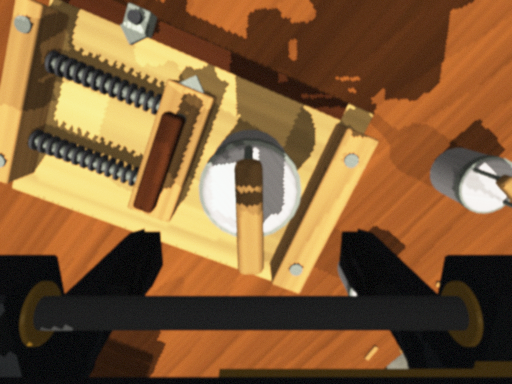

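The bar at (249,215) is aligned and centred between the fingers. Descend and grip.

To row units: 30 mm is 0.48, 15 mm is 0.24.

```bash
echo '[{"jaw":1,"sz":0.48},{"jaw":1,"sz":0.24},{"jaw":1,"sz":0.128},{"jaw":1},{"jaw":0},{"jaw":0},{"jaw":0},{"jaw":0}]' | python3 -m jog; echo '[{"jaw":0},{"jaw":0,"sz":-0.08},{"jaw":0,"sz":-0.16},{"jaw":0,"sz":-0.24},{"jaw":0,"sz":-0.32},{"jaw":0,"sz":-0.32},{"jaw":0,"sz":-0.16},{"jaw":0}]' | python3 -m jog
```

```text
time_s: 4.78
tool_pos: [635.4, -88.6, 204.9]
tool_rot: [180.0, 0.0, 130.3]
wrist_force: [-0.3, 0.2, -0.5]
width: 0.571
finger_force: 0.0
time_s: 5.78
tool_pos: [635.4, -88.6, 285.1]
tool_rot: [180.0, 0.0, 130.3]
wrist_force: [1.0, -0.5, -5.6]
width: 0.172
finger_force: 30.0
```

Run:
```python
from h import *
c=cap('scene'); s=get_state(); print(s['tool_pos'],s['wrist_force'],s['finger_force'])
cv2.imwrite('pics/s3.png',cv2.cvtColor(cv2.resize(c['pixels'][140:315,150:330],None,fx=3,fy=3,interpolation=cv2.INTER_CUBIC),cv2.COLOR_RGB2BGR))
```

```text
[635.2513134  -88.53818073 284.26027368] [ 0.45447475 -0.48604386 -5.63625497] 29.954528510570526
```

View pics/s3.png

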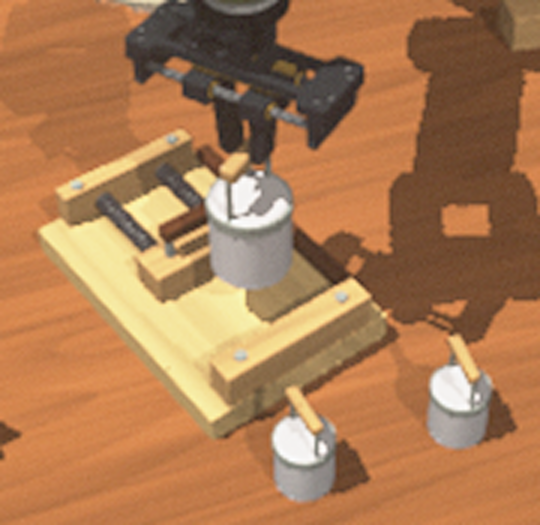

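The canister hangs upright in the fingertips, with its lowest edge at about (234,235) in the full image. I work out its height next.

Run:
```python
from h import *
c=cap('scene')
for z in (30,60,70,80,90,100,110): print(z,np.round(proj(c,(672,-99,z)),1))
print('lid front'); 
for z in (130,140,150,160,170,180,190): print(z,np.round(proj(c,(672,-99,z)),1))
```

```text
30 [234.  251.6]
60 [233.7 244.3]
70 [233.6 241.8]
80 [233.5 239.3]
90 [233.4 236.8]
100 [233.3 234.2]
110 [233.2 231.6]
lid front
130 [233.  226.3]
140 [232.9 223.6]
150 [232.8 220.9]
160 [232.7 218.2]
170 [232.6 215.4]
180 [232.5 212.6]
190 [232.4 209.7]
```

To row units: 38 mm is 0.608, 34 mm is 0.544.

```bash
echo '[{"jaw":0,"sx":0.08,"sy":0.032,"sz":-0.16},{"jaw":0,"sx":0.288,"sy":0.128,"sz":-0.16},{"jaw":0,"sx":0.48,"sy":0.208},{"jaw":0,"sx":0.544,"sy":0.224},{"jaw":0,"sx":0.608,"sy":0.256},{"jaw":0,"sx":0.608,"sy":0.256},{"jaw":0,"sx":0.544,"sy":0.224},{"jaw":0,"sx":0.352,"sy":0.144},{"jaw":0,"sx":0.16,"sy":0.064},{"jaw":0}]' | python3 -m jog; echo '[{"jaw":0,"sz":0.32},{"jaw":0,"sz":0.48},{"jaw":0,"sz":0.32},{"jaw":0,"sz":0.16},{"jaw":0}]' | python3 -m jog
python3 - <<'E'
from h import *
c=cap('scene'); s=get_state(); print(s['tool_pos'],s['wrist_force'],s['finger_force'])
cv2.imwrite('pics/s4.png',cv2.cvtColor(cv2.resize(c['pixels'][110:300,200:400],None,fx=3,fy=3,interpolation=cv2.INTER_CUBIC),cv2.COLOR_RGB2BGR))
E
```

```text
time_s: 7.12
tool_pos: [560.1, 148.8, 305.2]
tool_rot: [180.0, 0.0, 130.4]
wrist_force: [-0.6, -2.0, -4.9]
width: 0.174
finger_force: 30.0
time_s: 7.75
tool_pos: [560.6, 147.6, 224.6]
tool_rot: [-180.0, -0.0, 130.3]
wrist_force: [0.7, -0.6, -4.8]
width: 0.176
finger_force: 30.0
[560.80074569 147.77433845 225.2925458 ] [ 0.89421445  0.08913123 -4.55335376] 29.955033659934998
```

View pics/s4.png

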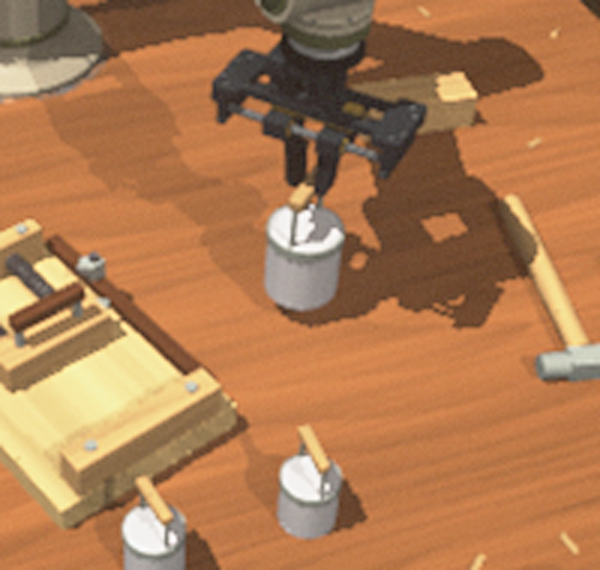

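The canister is upright a little above the bench, with its bottom at about (300,212) and its shadow close by. I lower it in small steps and watch the force.

To row units: 10 mm is 0.16, 3 mm is 0.048.

```bash
echo '[{"jaw":0,"sz":0.16},{"jaw":0,"sz":0.048},{"jaw":0}]' | python3 -m jog | egrep 'pos|wrist'; for i in 1; do echo '[{"jaw":0,"sz":0.048},{"jaw":0,"sz":0.048},{"jaw":0}]' | python3 -m jog | egrep 'pos|wrist|time'; done
```

```text
tool_pos: [560.4, 148.1, 211.6]
wrist_force: [0.0, -0.0, -4.9]
time_s: 8.55
tool_pos: [560.3, 148.1, 205.5]
wrist_force: [-0.0, -0.4, -4.6]
```

To row units: 2 mm is 0.032.

```bash
echo '[{"jaw":0,"sz":0.032},{"jaw":0,"sz":0.032},{"jaw":0}]' | python3 -m jog | egrep 'pos|wrist|time'; echo '[{"jaw":0,"sz":0.032},{"jaw":0}]' | python3 -m jog | egrep 'pos|wrist|time'
```

```text
time_s: 8.93
tool_pos: [560.4, 148.1, 201.6]
wrist_force: [0.1, -0.3, -6.3]
time_s: 9.18
tool_pos: [560.4, 148.1, 199.6]
wrist_force: [0.3, 0.5, -4.5]
```

To row units: 2 mm is 0.032.

```bash
echo '[{"jaw":0,"sz":0.032},{"jaw":0}]' | python3 -m jog | egrep 'pos|wrist|time'
```

```text
time_s: 9.43
tool_pos: [560.4, 148.1, 197.6]
wrist_force: [1.1, -0.7, -5.9]
```

To row units: 2 mm is 0.032.

```bash
echo '[{"jaw":0,"sz":0.032},{"jaw":0}]' | python3 -m jog | egrep 'pos|wrist|time'
python3 - <<'E'
from h import *
c=cap('scene'); hsv=cv2.cvtColor(c['pixels'],cv2.COLOR_RGB2HSV)
m=((hsv[...,1]<60)&(hsv[...,2]>70)).astype(np.uint8)*255; b=np.zeros_like(m); b[150:235,270:330]=m[150:235,270:330]
ct=max(cv2.findContours(b,0,1)[0],key=cv2.contourArea); x=cv2.boundingRect(ct); print(x,x[1]+x[3])
m2=np.zeros_like(m); m2[260:300,285:325]=m[260:300,285:325]
p=get_state()['tool_pos'][:2]; cam=np.array(c['T'])[:2,3]; d=(cam-p)/np.linalg.norm(cam-p)
for z in (0,5,10,15,20): print(z,np.round(proj(c,[*(p+38.5*d),z]),1),np.round(proj(c,[*(p-38.5*d),z+80]),1))
E
```

```text
time_s: 9.68
tool_pos: [560.7, 148.0, 196.3]
wrist_force: [0.7, -1.0, -0.3]
(288, 183, 26, 37) 220
0 [298.  220.5] [301.4 184.2]
5 [298.1 219.3] [301.6 182.9]
10 [298.2 218.2] [301.7 181.7]
15 [298.3 217. ] [301.8 180.4]
20 [298.4 215.8] [301.9 179.2]
```

It touched down: the weight is gone from the wrist and the image puts the base at z≈0. Release, rise and look.

To row units: -50 mm is -0.8, -45 mm is -0.72.

```bash
echo '[{"jaw":1},{"jaw":1},{"jaw":1},{"jaw":1},{"jaw":1,"sz":-0.24},{"jaw":1,"sz":-0.48},{"jaw":1,"sz":-0.72},{"jaw":1,"sz":-0.8},{"jaw":1}]' | python3 -m jog
python3 - <<'E'
from h import *
c=cap('wrist','w5.png'); s=get_state(); print(s['tool_pos'],s['tool_rot'])
E
```

```text
time_s: 10.85
tool_pos: [560.8, 148.2, 340.7]
tool_rot: [179.6, 0.3, 130.3]
wrist_force: [-0.1, -0.6, -0.5]
width: 0.999
finger_force: 0.0
[560.40321434 148.18241639 337.88912965] [1.79815089e+02 1.40000898e-01 1.30329740e+02]
```

View pics/w5.png

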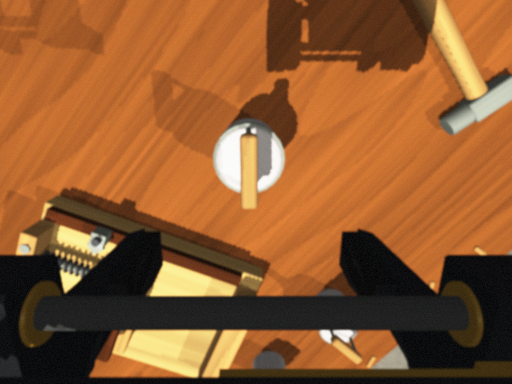

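The canister stands at (249,157), released and clear of the jig. Now to the jaw handle, with tool yaw about 107.7.

To row units: -43 mm is -0.688, -41 mm is -0.656, 7.5 degrees / 60 = 0.125.

```bash
echo '[{"jaw":1,"rz":0.125},{"jaw":1,"rz":0.125},{"jaw":1,"rz":0.125},{"jaw":1,"sx":-0.688,"sy":-0.192},{"jaw":1,"sx":-0.688,"sy":-0.192},{"jaw":1,"sx":-0.688,"sy":-0.192},{"jaw":1,"sx":-0.688,"sy":-0.192},{"jaw":1,"sx":-0.688,"sy":-0.192},{"jaw":1,"sx":-0.656,"sy":-0.192},{"jaw":1}]' | python3 -m jog >/dev/null;  echo '[{"jaw":1,"sz":0.64},{"jaw":1,"sz":0.64},{"jaw":1,"sz":0.32},{"jaw":1}]' | python3 -m jog
python3 - <<'E'
from h import *
c=cap('wrist'); s=get_state(); print(s['tool_pos'],s['tool_rot'])
cv2.imwrite('pics/w6.png',cv2.cvtColor(cv2.resize(c['pixels'][20:300,40:400],(720,560),interpolation=cv2.INTER_CUBIC),cv2.COLOR_RGB2BGR))
E
```

```text
time_s: 12.65
tool_pos: [569.6, -116.4, 234.1]
tool_rot: [-179.8, -0.2, 107.9]
wrist_force: [-0.2, -0.3, 1.3]
width: 1.003
finger_force: 0.0
[ 570.14159599 -116.73096484  235.55493031] [-1.79944453e+02 -5.89188614e-02  1.07873512e+02]
```

View pics/w6.png

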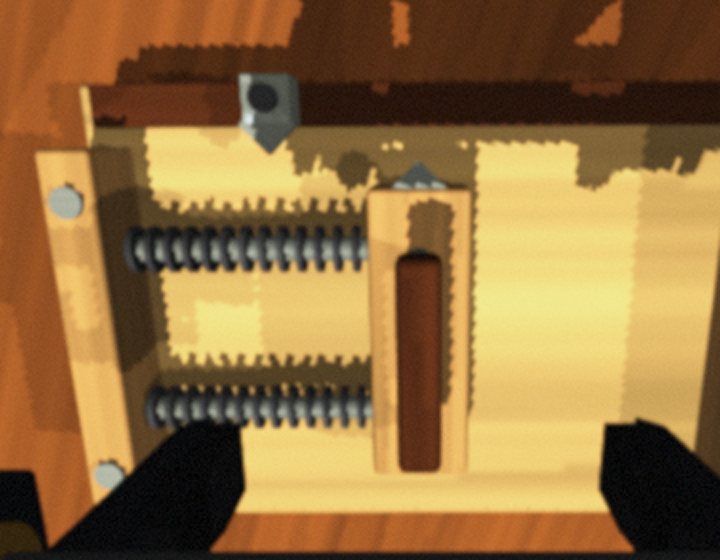

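The jig is square to the picture. In full-image pixels the mark tip is at (175,96.5), the pointer tip at (250,101), and the handle at column 249, rows 147–256.

Run:
```python
from h import *
c=cap('wrist'); s=get_state(); yaw=np.radians(s['tool_rot'][2]); p=s['tool_pos']
tx=np.array([np.cos(yaw),np.sin(yaw)]); ty=np.array([np.sin(yaw),-np.cos(yaw)])
m=onz(c,175,96.5,59); q=onz(c,250,101,59); a=onz(c,249.3,147.7,102); b=onz(c,249.6,256,102)
d=(q-m)[:2]; print('travel',d@ty,'lat',d@tx); h=(a+b)/2
print('bar len',np.linalg.norm(a-b),'dir-90',np.degrees(np.arctan2(*(a-b)[:2][::-1]))-90,'h',h, 'to go',(h-p)[:2]@tx,(h-p)[:2]@ty, p)
```

```text
travel 57.056106259916476 lat -3.2892584666343057
bar len 80.13461289410651 dir-90 17.969380243387008 h [ 570.20024163 -120.80390813  102.        ] to go -3.5696930348947653 -1.3683553892421931 [ 570.40747809 -116.98655854  236.38371969]
```

To row units: 30 mm is 0.48, -3.5 mm is -0.056.

```bash
echo '[{"jaw":1,"sx":-0.056,"sy":-0.016,"sz":0.48},{"jaw":1,"sz":0.48},{"jaw":1,"sz":0.32},{"jaw":1,"sz":0.16},{"jaw":1,"sz":0.08},{"jaw":1},{"jaw":1}]' | python3 -m jog | egrep 'pos|wrist'; echo '[{"jaw":0},{"jaw":0},{"jaw":0},{"jaw":0},{"jaw":0},{"jaw":0},{"jaw":0},{"jaw":0},{"jaw":0}]' | python3 -m jog
```

```text
tool_pos: [570.6, -121.3, 141.5]
wrist_force: [-0.3, -0.8, 0.1]
time_s: 14.75
tool_pos: [569.7, -121.5, 140.7]
tool_rot: [-179.9, -0.0, 107.8]
wrist_force: [-5.2, -2.3, 2.2]
width: 0.179
finger_force: 30.0
```

To row units: -10 mm is -0.16, -5 mm is -0.08.

```bash
echo '[{"jaw":0,"sy":-0.08},{"jaw":0,"sy":-0.16},{"jaw":0,"sy":-0.16},{"jaw":0,"sy":-0.16},{"jaw":0,"sy":-0.16},{"jaw":0,"sy":-0.08},{"jaw":0},{"jaw":0}]' | python3 -m jog
python3 - <<'E'
from h import *
c=cap('wrist','w7.png'); s=get_state(); p=s['tool_pos']; yaw=np.radians(s['tool_rot'][2]); ty=np.array([np.sin(yaw),-np.cos(yaw)]); tx=np.array([np.cos(yaw),np.sin(yaw)])
u=lambda y,z,x:proj(c,[*(p[:2]+y*tx+x*ty),z])
print('expect ptr',u(71,59,0),'mark',u(73,59,-6), 'moved',(p[:2]-[569.7,-121.5])@ty)
hsv=cv2.cvtColor(c['pixels'],cv2.COLOR_RGB2HSV)
m=((hsv[...,1]<60)&(hsv[...,2]>60)).astype(np.uint8)*255
for t in sorted(cv2.findContours(m,0,1)[0],key=cv2.contourArea)[::-1][:8]:
    t_=t[:,0]; lo=t_[t_[:,1]==t_[:,1].max()]; hi=t_[t_[:,1]==t_[:,1].min()]
    print(cv2.contourArea(t),cv2.boundingRect(t),'top',hi.mean(0),'bottom',lo.mean(0))
E
```

```text
time_s: 15.75
tool_pos: [524.1, -136.3, 140.7]
tool_rot: [179.8, 0.1, 107.8]
wrist_force: [9.0, 2.6, -5.9]
width: 0.177
finger_force: 30.0
expect ptr [np.float64(250.41687798470355), np.float64(94.1058228037116)] mark [np.float64(237.8734281696596), np.float64(89.75541239551269)] moved -47.893216916238195
2103.0 (208, 24, 46, 64) top [230.  24.] bottom [231.  87.]
676.5 (294, 153, 46, 17) top [316.5 153. ] bottom [304.63636364 169.        ]
513.0 (56, 115, 27, 26) top [ 69.5 115. ] bottom [ 70.5 140. ]
433.0 (440, 317, 72, 13) top [484.5 317. ] bottom [511. 329.]
422.0 (230, 95, 40, 22) top [249.5  95. ] bottom [244.86206897 116.        ]
410.5 (0, 317, 61, 13) top [  1.5 317. ] bottom [ 23.7826087 329.       ]
90.0 (195, 153, 9, 19) top [198. 153.] bottom [196.5 171. ]
82.5 (181, 153, 9, 19) top [188. 153.] bottom [183. 171.]
```

The pointer tip is at column 249.5 and the mark tip at 231, so about 9 mm remain.

To row units: -5 mm is -0.08, -4 mm is -0.064.

```bash
echo '[{"jaw":0,"sy":-0.08},{"jaw":0,"sy":-0.064},{"jaw":0},{"jaw":0},{"jaw":0}]' | python3 -m jog
python3 - <<'E'
from h import *
c=cap('wrist'); s=get_state(); p=s['tool_pos']; yaw=np.radians(s['tool_rot'][2]); ty=np.array([np.sin(yaw),-np.cos(yaw)])
hsv=cv2.cvtColor(c['pixels'],cv2.COLOR_RGB2HSV); print('moved',(p[:2]-[569.7,-121.5])@ty)
m=((hsv[...,1]<60)&(hsv[...,2]>60)).astype(np.uint8)*255
for t in cv2.findContours(m[15:120],0,1)[0]:
    if cv2.contourArea(t)<150: continue
    t_=t[:,0]+[0,15]; print(cv2.boundingRect(t),'top',t_[t_[:,1]==t_[:,1].min()].mean(0),'bottom',t_[t_[:,1]==t_[:,1].max()].mean(0))
c=cap('scene'); hsv=cv2.cvtColor(c['pixels'],cv2.COLOR_RGB2HSV); m=((hsv[...,1]<60)&(hsv[...,2]>70)).astype(np.uint8)*255
b=np.zeros_like(m); b[150:235,270:330]=m[150:235,270:330]; print('can',cv2.boundingRect(max(cv2.findContours(b,0,1)[0],key=cv2.contourArea)))
E
```

```text
time_s: 16.42
tool_pos: [515.7, -139.1, 140.7]
tool_rot: [179.7, 0.1, 107.8]
wrist_force: [11.1, 3.6, -7.1]
width: 0.178
finger_force: 30.0
moved -56.75897861700612
(230, 80, 41, 22) top [249.5  95. ] bottom [246.53846154 116.        ]
(227, 8, 45, 65) top [253.72727273  23.        ] bottom [250.  87.]
can (288, 180, 26, 40)
```

The tips line up to within about 0.3 mm (columns 249.5 and 250.0), and the canister is standing. I let one step pass, then hand in.

```bash
echo '[{"jaw":0},{"jaw":0},{"jaw":0},{"jaw":0}]' | python3 -m jog; python3 -c "
from rig import manip; print(manip.hand_in())"
```

```text
time_s: 17.02
tool_pos: [515.7, -139.1, 140.7]
tool_rot: [179.7, 0.1, 107.8]
wrist_force: [10.3, 3.7, -6.9]
width: 0.173
finger_force: 30.0
the job is handed in; nothing more can be done
None
```

I handed the job in at about 17 s: the canister stands upright and released on the open bench, clear of the jig, and the gripper holds the jaw with its pointer about 0.3 mm from the mark in the last picture; the hand-in gave no verdict.

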